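# Unlock the slicer's blade cassette with the hex key and draw it out

### The arm

A 6-joint arm with a two-finger parallel gripper is mounted at the origin on a cart in front of the work surface, level with it; the furniture and walls round the work are solid. World frame = base frame: x ahead of the robot, y to its left, z up, the work surface at z = 0. Lengths are in mm, angles in rad, forces in N, time in s.
With the tool pointing down it reaches from about 400 to 825 mm from the base axis. Payload 7 kg.
Tool frame: the origin (TCP) lies at the very end of the fingers, on their centre line; the grasp point (between the pads) lies 19 mm behind it; z points along the fingers, y is the line along which they close (so a half turn about z gives the same grasp; the last joint's range is limited). The gripper opens to 88 mm and grips with 3 to 60 N. Pads are 19 mm wide; open, the fingers measure 130 mm over their backs; the gripper's body (78 mm by 193 mm) begins 47 mm behind the grasp point.
Start: joints at [1.615, 0.359, 0.012, 0, -1.224, -0.288], TCP at [162.95, 655.013, 226.561] pointing down, gripper open.
Joint ranges: [-3.07, 3.07], [-1.43, 2.12], [-1.02, 1.25], [-3.03, 1.67], [-3.05, -0], [-3.03, 3.03]. Speed limits (rad/s): [2.39, 2.39, 3.01, 3.14, 3.14, 3.14].

### API

Orientations are given as a unit quaternion [x, y, z, w].
In Python, from plant import bot gives the robot as it stands. Calls block until the motion is done:
- bot.move_ptp(position, orientation): joint-space move of the TCP to a pose.
- bot.line_to(position, velocity=150, ori=None): straight line of the TCP; ori=None keeps the orientation; velocity is the mean speed in mm/s.
- bot.move_joints(angles): joint-space move.
- bot.move_gripper(opening, force=None): finger opening in mm; force is the grip in N (None keeps the last); returns when the fingers have stopped.
- bot.pause(seconds).
- bot.solve_ik(position, orientation): joint angles nearest the present ones, or None.
- bot.read_state(): the state.
- bot.camera(name): name is "side" or "top"; returns the picture (480x640x3 uint8, red, green, blue); there is no depth.
- bot.get_calibration(name): a dict with "fx", "fy", "cx", "cy" (pixels), "distortion" ([k1, k2, p1, p2, k3] as OpenCV has them; the pictures are not rectified), "view" (4x4, takes a point from world to camera coordinates). Camera axes: x right, y up, looking along -z (the intrinsics and any distortion apply to the point x, -y, -z); pixel columns grow to the right and rows downward; lengths in mm; the calibration is good to about 2 mm. A picture is of the moment at which its call begins. get_calibration takes no time and is no camera call.
A pose or a line that the arm cannot do raises bot.Unreachable and nothing moves.
- bot.close_job(): hands the job in; it is judged then, once.
The state is a dict: "t": time; "joint_pos": joint angles; "qvel": joint speeds; "tau": joint torques, N m; "tcp_pos": TCP position; "eef_rot": TCP orientation; "contact_force": force on the tool from outside, world axes, zero at the start; "moment": the same for the moment, N m; "width": finger opening in mm; "finger_force": force on a finger pad.
Only numpy, scipy, OpenCV 4.12 (cv2) and the standard library are available. Lean on these libraries where they do the work, as an engineer would, in place of code of your own. Each camera call takes 0.05 s, during which the arm holds its last target. There are 200 camera calls.

### The job

Free the vegetable slicer's blade cassette for cleaning: seat the blue-handled hex key fully home in the lock's hexagon socket and, keeping it fully home, turn the lock anticlockwise (seen from above) as far as it goes. Put the key back upright in its stand, right down, draw the cassette with the yellow fin all the way out, and let go. Leave the bell and the ramekin where they are.

Things in the scene. Friction and masses are not known exactly. Their poses are not given: they have to be found in the camera images.
- hex_key: Loose T-handled hex key, 106 mm tall, 0.25 kg, upright in its stand. Origin: centre of its lower tip; z up the shaft. Tip tapers from 20 mm across flats to 26 over 6 mm, then hexagon 26 across flats to z = 54, neck 18 wide to z = 70, blue handle bar z = 70 to 106: 90 long along the key's y, 20 thick along x (pinch it across x at its middle). Two of the six flats face the key's +x and -x.
- stand_floor (a point): Dark steel key stand, fixed: disc foot 76 mm wide with an upright tube. This point: centre of the bore's floor, 10 mm above the worktop, where the key's tip rests; z up. The round bore is 35 mm wide up to 35 mm above this floor, then a funnel widens to 47 mm at 45 mm above it. The key fits at any yaw.
- lock_socket (a point): Mouth centre of the lock's hexagon socket, on the lock's axis, 68 mm above the worktop; z up; turns with the lock. Socket: 28.4 mm across flats, 28 deep, the top 4 mm chamfered out to 34. Two flats face this frame's +x and -x, so the key enters when its yaw equals this frame's plus any multiple of 60 degrees. The key has up to 0.19 rad free play to each side in it.
- slicer: Fixed vegetable slicer: base plate 260 (x) by 200 (y) mm, origin under its centre, front to -x, z up. At its left front stands the lock, a steel hub 40 mm wide over a red half-moon cam of 42 mm radius. The housing behind lock and fin is 77 mm tall, the feed chute on its roof 109 mm.
- lock (a joint): Angle of the lock (rad), growing anticlockwise seen from above; it starts at 0 to 0.2 (locked) and stops at 1.3. From about 1.0 up the half-moon cam clears the cassette's stud. It is stiff (0.15 N m) and stays where it is left.
- fin (a point): Centre of the top edge of the yellow grip fin on the blade cassette's front, right front of the slicer, 78 mm above the worktop. The fin stands upright: 52 mm long along this frame's x, 14 mm thick along y (pinch it across y), 56 mm tall below this point; z up. The cassette slides out along this frame's -x, towards the robot.
- cassette (a joint): How far the cassette is drawn out (m): 0 at home, stops at 0.100. Friction about 2 N. The lock's cam holds it at 0 until the lock is turned.
- service_bell: Loose bystander: steel counter bell, 92 mm in diameter, 62 mm tall; origin under its centre.
- ramekin: Loose bystander: white porcelain ramekin, 71 mm in diameter, 44 mm tall; origin under its centre.
There are look-alikes about, which are no part of the job. Leave any pink look-alike of the part that bears stand_floor alone.

How it is judged:
By the outcome, as a careful person would: the job done as asked, in the order asked, and still so for the second after the job is handed in, with the robot touching nothing.
It also fails if it takes over 61 s, if anything falls off the work surface, if the arm or the gripper's body presses on something with over 40 N, if the wrist force passes 120 N, or if a joint passes its speed limit or range.

## Working session

There is one attempt and no reset: what is moved stays moved. The work goes in short steps, each a Python script; the robot and the scene stay as the last script left them, time stands still between calls to the robot, and variables do not carry over. Pictures are saved under pics/ and viewed, at most 10 in all, crops included, and the job is handed in when it is done.

```bash
ls; mkdir -p pics; python3 - <<'E'
from plant import bot
import cv2
for n in("side","top"):
    im=bot.camera(n); cv2.imwrite(f"pics/{n}0.png",im[:,:,::-1])
    c=bot.get_calibration(n); print(n,c)
s=bot.read_state(); print(s)
E
```

```text
pics
side {'fx': 540.3211988007989, 'fy': 540.3211988007989, 'cx': 310.66528218628065, 'cy': 233.85759290329696, 'distortion': array([-0.06432587,  0.        ,  0.        ,  0.        ,  0.        ]), 'view': array([[ 9.95877928e-01, -9.06985616e-02, -9.60592263e-04,
        -5.01979040e+02],
       [ 4.00876719e-02,  4.30616699e-01,  9.01644185e-01,
        -1.38123779e+02],
       [-8.13641836e-02, -8.97966051e-01,  4.32477561e-01,
        -1.21439059e+03],
       [ 0.00000000e+00,  0.00000000e+00,  0.00000000e+00,
         1.00000000e+00]])}
top {'fx': 538.8465699299402, 'fy': 538.8465699299402, 'cx': 310.29462975508136, 'cy': 241.63539416805784, 'distortion': array([0.04171234, 0.        , 0.        , 0.        , 0.        ]), 'view': array([[-4.70394066e-01, -8.82450582e-01,  3.22365199e-03,
         3.27355396e+02],
       [ 8.46850473e-01, -4.50384041e-01,  2.82840047e-01,
        -4.49394500e+02],
       [-2.48140483e-01,  1.35776231e-01,  9.59161673e-01,
        -1.44972246e+03],
       [ 0.00000000e+00,  0.00000000e+00,  0.00000000e+00,
         1.00000000e+00]])}
{'t': 0.1, 'joint_pos': array([ 1.61508066e+00,  3.59290980e-01,  1.11523650e-02, -2.68854407e-04,
       -1.22409976e+00, -2.88080788e-01]), 'qvel': array([ 0.00041035, -0.00149567,  0.00139243,  0.00167039, -0.00142926,
        0.00040946]), 'tau': array([-1.29323849e-03, -5.84163594e+01,  2.93750936e+01,  7.01550364e+00,
        1.01313181e-02, -6.07211655e-05]), 'tcp_pos': array([162.88472834, 654.60716892, 225.7400531 ]), 'eef_rot': array([ 9.92573774e-01, -1.21641966e-01, -5.38337855e-06,  7.32000899e-04]), 'contact_force': array([-0.30116284,  0.72686942,  0.53618214]), 'moment': array([-0.01460093,  0.04149991,  0.02070502]), 'finger_force': 0.0, 'width': 87.6898896819662}
```

View pics/side0.png

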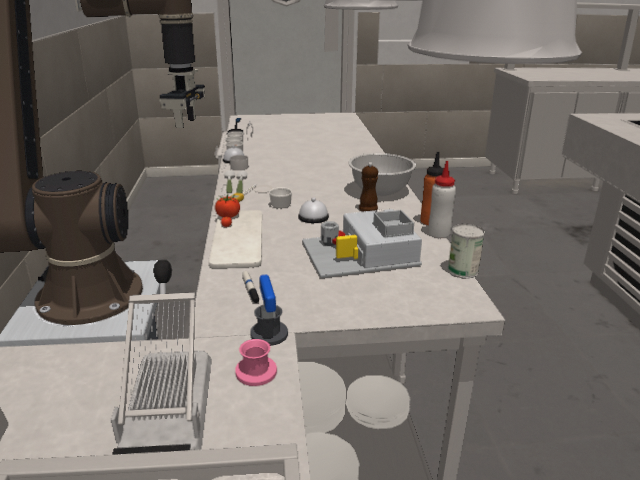

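View pics/top0.png

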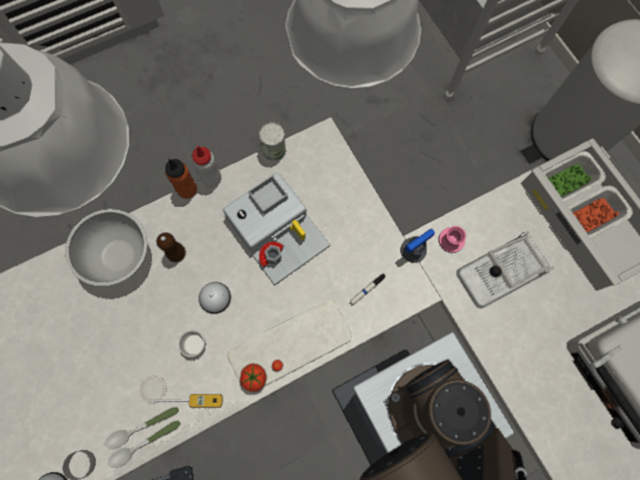

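Side view: key with its blue handle at (267,293) in the dark stand with foot at (269,331); lock (330,233), fin (346,246). Top view: key handle (420,239), dark stand (413,250), lock (271,255), fin (299,229), bell (214,297), ramekin (192,345).
Stand candidates are the dark one, side (269,331), and the pink one, side (256,362) / top (453,239). The dark one fits because it is steel and holds the blue key. I'll confirm this in an enlarged crop.

```bash
python3 - <<'E'
import cv2,numpy as np
s=cv2.imread("pics/side0.png");t=cv2.imread("pics/top0.png")
def c(im,x,y,w,h,k): return cv2.resize(im[y:y+h,x:x+w],(400,300),interpolation=cv2.INTER_CUBIC)
m=np.vstack([np.hstack([c(s,300,195,133,100,3),c(s,220,267,133,100,3)]),np.hstack([c(t,215,175,133,100,3),c(t,370,205,100,75,4)])])
cv2.imwrite("pics/mos.png",m)
E
```

```text
(no output)
```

View pics/mos.png

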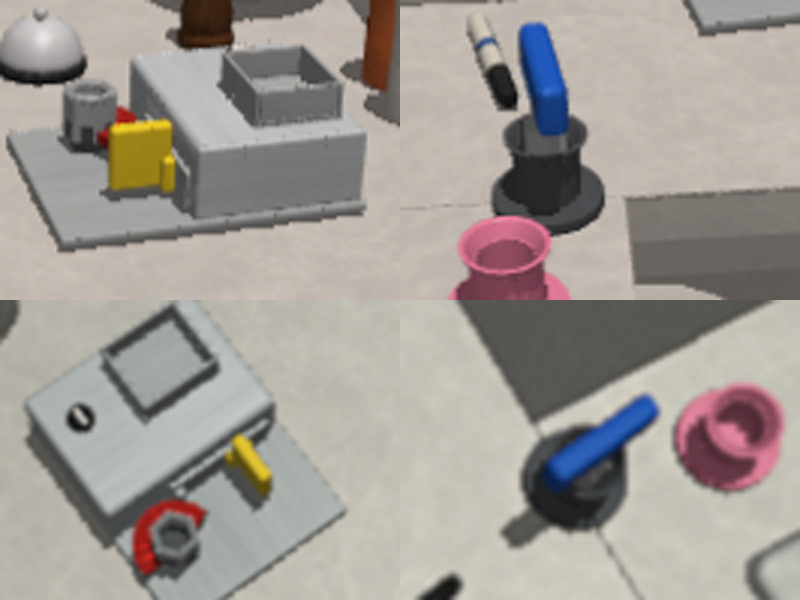

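The crop confirms it: the key stands in the dark stand, and the pink cup beside it is the empty decoy. Next I fit the box models to both views.

```bash
cat > vis.py <<'E'
import cv2,numpy as np
from scipy.optimize import minimize,least_squares
from scipy.spatial.transform import Rotation as R
from plant import bot
C={n:bot.get_calibration(n) for n in("side","top")}
def proj(n,P):
    c=C[n];P=np.atleast_2d(P)@c["view"][:3,:3].T+c["view"][:3,3]
    K=np.array([[c["fx"],0,c["cx"]],[0,c["fy"],c["cy"]],[0,0,1]])
    return cv2.projectPoints((P*[1,-1,-1]).reshape(-1,1,3),np.zeros(3),np.zeros(3),K,c["distortion"])[0].reshape(-1,2)
def tri(ps,pt,x0=(500,0,50)):
    r=least_squares(lambda p:np.r_[proj("side",p)[0]-ps,proj("top",p)[0]-pt],x0); return r.x,np.abs(r.fun).max()
S=8
def fitbox(masks,dims,x0,yaws):
    """masks {n:(bool img)}; box centre+yaw, silhouettes"""
    h=np.array([[a,b,c] for a in(-.5,.5) for b in(-.5,.5) for c in(-.5,.5)])*dims
    crop={}
    for n,m in masks.items():
        ys,xs=np.nonzero(m);x,y=xs.min()-8,ys.min()-8
        crop[n]=(x,y,m[y:ys.max()+9,x:xs.max()+9].astype(float))
    def cost(p):
        e=0
        for n,(x,y,m) in crop.items():
            q=proj(n,h@R.from_euler("z",p[3]).as_matrix().T+p[:3])-[x,y]
            big=np.zeros((m.shape[0]*S,m.shape[1]*S),np.uint8)
            cv2.fillConvexPoly(big,cv2.convexHull(np.round(((q+.5)*S-.5)*16).astype(np.int32)),255,shift=4)
            r=cv2.resize(big,m.shape[::-1],interpolation=cv2.INTER_AREA)/255.
            e+=np.abs(r-m).sum()
        return e
    best=None
    for y in yaws:
        sx=np.vstack([np.r_[x0,y]]+[np.r_[x0,y]+d for d in np.diag([8,8,8,.2])])
        r=minimize(cost,np.r_[x0,y],method="Nelder-Mead",options=dict(initial_simplex=sx,maxiter=500,xatol=.05,fatol=.01))
        if best is None or r.fun<best.fun: best=r
    return best.x,best.fun
def soft(im,kind):
    hsv=cv2.cvtColor(im,cv2.COLOR_RGB2HSV);lo,hi=dict(blue=((105,120,40),(128,255,255)),yellow=((22,140,60),(34,255,255)))[kind]
    return cv2.inRange(hsv,lo,hi)>0
def comp(m,near):
    n,l,s,c=cv2.connectedComponentsWithStats(m.astype(np.uint8),connectivity=8)
    i=1+np.argmin(np.linalg.norm(c[1:]-near,axis=1)); return l==i,c[i],s[i,4]
E
python3 - <<'E'
from vis import *
im={n:cv2.imread(f"pics/{n}0.png")[:,:,::-1].copy() for n in C}
for k,ns,dims,yaws in(("blue",dict(side=(267,293),top=(420,239)),(20,90,36),np.arange(0,3.1,.5)),("yellow",dict(side=(346,246),top=(299,229)),(52,14,56),np.arange(-1.5,1.6,.5))):
    ms={};ct={}
    for n,p in ns.items(): ms[n],ct[n],a=comp(soft(im[n],k),p);print(k,n,ct[n],a)
    x,e=tri(ct["side"],ct["top"]);print("tri",x,e); print("fit",fitbox(ms,dims,x,yaws))
print("hub",tri((329.6,224.3),(273.2,253.1)))
# slicer plate: front-left, front-right, back-right in side; front-right in top
M=[("side",(302.3,241),(-130,100)),("side",(320.6,277.5),(-130,-100)),("side",(421.3,263.9),(130,-100)),("top",(329.7,246),(-130,-100))]
def f(p):
    r=R.from_euler("z",p[3]).as_matrix()
    return np.concatenate([proj(n,r@[*c,0]+p[:3])[0]-q for n,q,c in M])
for z in (0,.5): 
    r=least_squares(f,(600,0,10,z));print("slicer",r.x,np.abs(r.fun).max(),r.fun.round(1))
# dark stand foot centre guess & bell, ramekin
print("bell",tri((314,208),(214.5,297)),"ramek",tri((281,198),(192,345)))
m=np.hstack([cv2.resize(im["top"][240:270,257:287],(400,400),interpolation=cv2.INTER_CUBIC),cv2.resize(im["side"][212:242,312:342],(400,400),interpolation=cv2.INTER_CUBIC)])
cv2.imwrite("pics/hub.png",m[:,:,::-1])
E
```

```text
blue side [267.5        293.34422111] 398
blue top [418.58232932 240.8875502 ] 249
tri [ 404.12533055 -181.87136416   94.64226668] 0.19503569036214685
fit (array([ 4.03529845e+02, -1.81449900e+02,  9.65780130e+01,  9.40862176e-02]), np.float64(174.12549019607843))
yellow side [346.56437768 246.45493562] 466
yellow top [297.41428571 228.92142857] 140
tri [602.43331976  90.46342806  49.56258385] 0.7941161415091642
fit (array([6.00606332e+02, 9.00598618e+01, 4.93677245e+01, 2.92910694e-02]), np.float64(105.8549019607843))
hub (array([569.6619345 , 184.99421889,  66.78131506]), np.float64(0.19446232734537716))
slicer [6.43167264e+02 1.43929536e+02 3.38904556e+00 1.48722539e-01] 0.7495669948841623 [-0.7 -0.2 -0.3 -0.3  0.6  0.6 -0.4 -0.4]
slicer [6.43167263e+02 1.43929530e+02 3.38905241e+00 1.48722542e-01] 0.7495674319214913 [-0.7 -0.2 -0.3 -0.3  0.6  0.6 -0.4 -0.4]
bell (array([545.9342928 , 384.23016025,  28.98328742]), np.float64(1.0166604626530784)) ramek (array([454.89560522, 494.9321586 ,  20.50059608]), np.float64(0.3852943658383765))
```

View pics/hub.png

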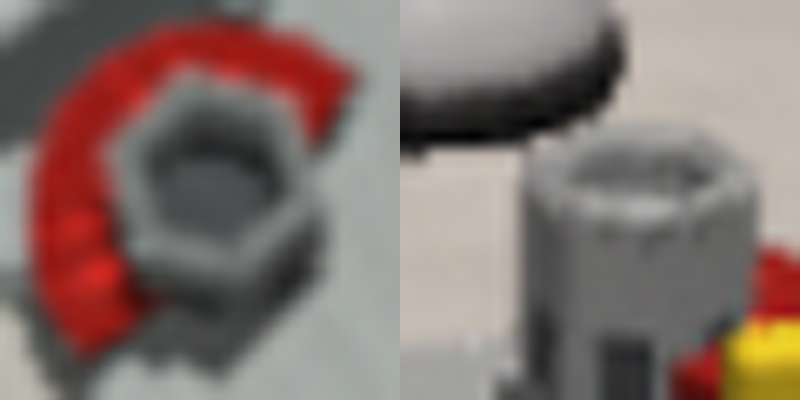

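The hub crop shows a clear hexagon socket centred near top (273,253), with the red cam behind it. The blue fit residual is too large, so I'll check the fits with overlays, allowing tilt and using scored masks.

```bash
cat > fit2.py <<'E'
from vis import *
def softmask(im,kind,box):
    f=im.astype(float);b=f[...,2]-np.maximum(f[...,0],f[...,1]) if kind=="blue" else np.minimum(f[...,0],f[...,1])-f[...,2]
    x,y,w,h=box; b=b[y:y+h,x:x+w]; g=f[y:y+h,x:x+w].max(2)+1
    return np.clip(b/g/0.45,0,1)
def fit(ms,corners,prm,x0s,step):
    """prm(p)->(Rot,t)"""
    def cost(p):
        e=0;rot,t=prm(p)
        for n,(x,y,m) in ms.items():
            q=proj(n,corners@rot.T+t)-[x,y]
            big=np.zeros((m.shape[0]*S,m.shape[1]*S),np.uint8)
            cv2.fillConvexPoly(big,cv2.convexHull(np.round(((q+.5)*S-.5)*16).astype(np.int32)),255,shift=4)
            e+=np.abs(cv2.resize(big,m.shape[::-1],interpolation=cv2.INTER_AREA)/255.-m).sum()
        return e
    out=[]
    for x0 in x0s:
        x0=np.array(x0,float)
        for _ in range(2):
            r=minimize(cost,x0,method="Nelder-Mead",options=dict(initial_simplex=np.vstack([x0]+[x0+d for d in np.diag(step)]),maxiter=600,xatol=.03,fatol=.01));x0=r.x
        out.append(r)
    return min(out,key=lambda r:r.fun)
def box(d): return np.array([[a,b,c] for a in(-.5,.5) for b in(-.5,.5) for c in(-.5,.5)])*d
yawp=lambda p:(R.from_euler("z",p[3]).as_matrix(),p[:3])
tilt=lambda p:((R.from_euler("xy",p[4:6])*R.from_euler("z",p[3])).as_matrix(),p[:3])
E
python3 - <<'E'
from fit2 import *
im={n:cv2.imread(f"pics/{n}0.png")[:,:,::-1].copy() for n in C}
bs=dict(side=(252,265,30,55),top=(400,222,42,36)); ys=dict(side=(326,225,40,40),top=(283,212,32,34))
mb={n:(*b[:2],softmask(im[n],"blue",b)) for n,b in bs.items()}
my={n:(*b[:2],softmask(im[n],"yellow",b)) for n,b in ys.items()}
print([m[2].sum() for m in (*mb.values(),*my.values())])
B=fit(mb,box((20,90,36)),tilt,[(404,-182,96,y,0,0) for y in(0,.15,.3)],(5,5,5,.15,.05,.05));print("key",B.x.round(3),B.fun)
Y=fit(my,box((52,14,56)),yawp,[(602,90,50,y) for y in(0,.15,.3)],(5,5,5,.15));print("fin",Y.x.round(3),Y.fun)
def wire(n,cs,prm,p,b):
    k=400/b[2]; rot,t=prm(p); q=(proj(n,cs@rot.T+t)-b[:2]+.5)*k
    o=cv2.resize(im[n][b[1]:b[1]+b[3],b[0]:b[0]+b[2]],None,fx=k,fy=k,interpolation=cv2.INTER_NEAREST)
    cv2.polylines(o,[cv2.convexHull(q.astype(np.int32))],True,(0,255,0),2); return cv2.resize(o[:300],(400,300)) if o.shape[0]<300 else o[:300]
r=lambda b:(b[0]-8,b[1]-4,60,45)
bs["side"]=(228,272,60,45); bs["side"]=(240,270,60,45)
cs=dict(side=(235,272,60,45))
W=[wire("side",box((20,90,36)),tilt,B.x,(237,272,60,45)),wire("top",box((20,90,36)),tilt,B.x,(391,217,60,45)),wire("side",box((52,14,56)),yawp,Y.x,(316,223,60,45)),wire("top",box((52,14,56)),yawp,Y.x,(269,207,60,45))]
cv2.imwrite("pics/ov.png",np.vstack([np.hstack(W[:2]),np.hstack(W[2:])])[:,:,::-1])
E
```

```text
[np.float64(429.7238142885349), np.float64(282.38962867201366), np.float64(524.8098734882751), np.float64(185.6532693794644)]
key [ 4.03490e+02 -1.81814e+02  9.65780e+01  1.07000e-01 -9.30000e-02
 -8.40000e-02] 93.0561637797762
fin [6.00335e+02 8.94300e+01 5.02840e+01 1.05000e-01] 100.65943828366164
```

View pics/ov.png

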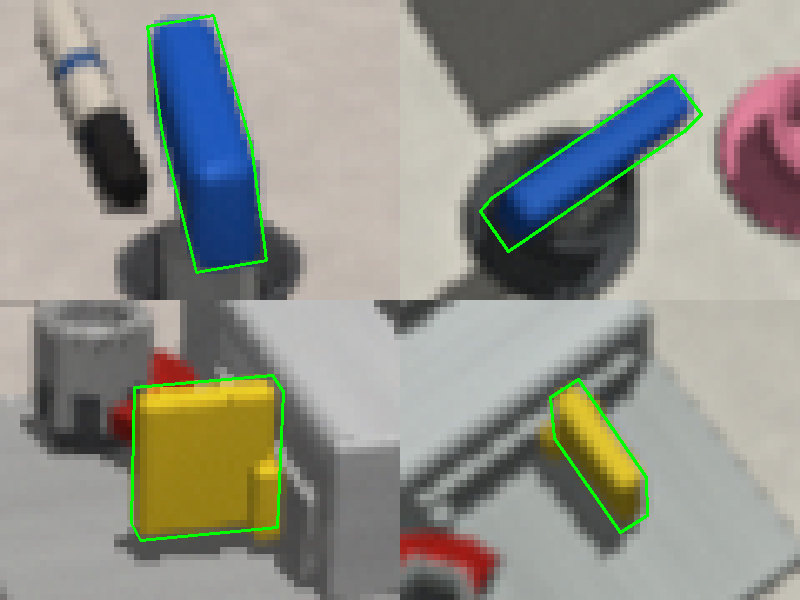

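The fin outline fits. The key leans about 0.1 rad in its wide bore, so I will grasp along its axis. One last measurement by edge fits: slicer yaw, hub centre, hexagon angle and stand centre.

```bash
cat > m3.py <<'E'
from fit2 import *
from scipy.ndimage import map_coordinates
im={n:cv2.imread(f"pics/{n}0.png") for n in C}
lab={n:cv2.GaussianBlur(cv2.cvtColor(i,cv2.COLOR_BGR2LAB).astype(np.float32),(0,0),.7) for n,i in im.items()}
def edge(n,P):   # mean colour step across projected polyline of world pts
    q=proj(n,P);d=np.gradient(q,axis=0);nr=np.c_[-d[:,1],d[:,0]];nr/=np.linalg.norm(nr,axis=1)[:,None]+1e-9
    v=[np.stack([map_coordinates(lab[n][...,c],[(q+s*nr)[:,1],(q+s*nr)[:,0]],order=1) for c in range(3)],1) for s in(-1,1)]
    return np.linalg.norm(v[1]-v[0],axis=1).clip(0,40).mean()
def nm(f,x0,step):
    x0=np.array(x0,float)
    r=minimize(f,x0,method="Nelder-Mead",options=dict(initial_simplex=np.vstack([x0]+[x0+d for d in np.diag(step)]),maxiter=800,xatol=.01,fatol=.001));return r
seg=lambda a,b,n=60:np.linspace(a,b,n)
rz=lambda a:R.from_euler("z",a).as_matrix()
def sl(p):
    T=lambda P:P@rz(p[3]).T+p[:3]
    F=T(seg((-130,98,0),(-130,-98,0)));G=T(seg((-125,-100,0),(125,-100,0)))
    return -(edge("side",F)+edge("top",F)+edge("top",G)+edge("side",G))
rs=[nm(sl,(643+a,144+b,z,y),(4,4,3,.04)) for y in(.05,.1,.15,.2) for z in(4,10) for a,b in((0,0),(3,-3))]
for r in sorted(rs,key=lambda r:r.fun)[:4]: print("slicer",r.x.round(3),r.fun)
th=np.linspace(0,2*np.pi,72)
def hexo(af,a):
    t=th-np.round((th-a)/(np.pi/3))*np.pi/3-a; r=af/2/np.cos(t); return np.c_[r*np.cos(th),r*np.sin(th),0*th]
def hub(p): # outer circle at top
    P=np.c_[20*np.cos(th),20*np.sin(th),0*th]+p[:3]
    return -(edge("side",P)+edge("top",P))
H=min([nm(hub,(569+a,185+b,67,),(3,3,3)) for a in(-2,2) for b in(-2,2)],key=lambda r:r.fun);print("hub",H.x.round(2),H.fun)
for c in(H.x,(569.7,185,66.8)):
    print("hex",[(round(a,2),round(max(edge("top",hexo(34,a)+np.array(c)+[dx,dy,0]) for dx in(-2,0,2) for dy in(-2,0,2)),1)) for a in np.arange(-.2,.85,.087)])
def foot(p):
    P=np.c_[38*np.cos(th),38*np.sin(th),0*th]+p[:3]
    k=(th>np.pi*.9)|(th<.1)
    return -(edge("side",P[36:])+edge("top",P))
s0,e=tri((269.4,332),(413.9,249.6));print("stand tri",s0,e)
F=min([nm(foot,(s0[0]+a,s0[1]+b,z),(3,3,3)) for a in(-2,2) for b in(-2,2) for z in(2,7)],key=lambda r:r.fun);print("foot",F.x.round(2),F.fun)
E
python3 m3.py
python3 - <<'E'
from plant import bot; import numpy as np
from scipy.spatial.transform import Rotation as R
D=R.from_euler("x",np.pi)
for a in np.arange(-2,2.1,.5):
  for p in((404,-182,200),(570,185,200),(600,89,150)):
    q=bot.solve_ik(p,(R.from_euler("z",a)*D).as_quat()); print(round(a,1),p,None if q is None else np.round(q,2)[[0,3,4,5]])
E
```

```text
slicer [ 6.42055e+02  1.46037e+02 -3.39200e+00  1.56000e-01] -132.3857879638672
slicer [6.39681e+02 1.47834e+02 4.63500e+00 1.49000e-01] -129.0987091064453
slicer [6.39678e+02 1.47827e+02 4.63800e+00 1.49000e-01] -129.0983123779297
slicer [6.38912e+02 1.37714e+02 1.06120e+01 1.42000e-01] -127.76129913330078
hub [568.99 190.33  62.92] -64.45601654052734
hex [(np.float64(-0.2), np.float32(35.2)), (np.float64(-0.11), np.float32(35.3)), (np.float64(-0.03), np.float32(35.4)), (np.float64(0.06), np.float32(35.7)), (np.float64(0.15), np.float32(35.8)), (np.float64(0.23), np.float32(35.6)), (np.float64(0.32), np.float32(35.9)), (np.float64(0.41), np.float32(36.0)), (np.float64(0.5), np.float32(35.8)), (np.float64(0.58), np.float32(35.3)), (np.float64(0.67), np.float32(35.1)), (np.float64(0.76), np.float32(35.2)), (np.float64(0.84), np.float32(35.2))]
hex [(np.float64(-0.2), np.float32(31.0)), (np.float64(-0.11), np.float32(31.0)), (np.float64(-0.03), np.float32(31.3)), (np.float64(0.06), np.float32(31.7)), (np.float64(0.15), np.float32(32.1)), (np.float64(0.23), np.float32(32.4)), (np.float6
[... 889 characters left out ...]
 0.43]
-0.5 (600, 89, 150) [ 0.47  0.   -1.02  0.6 ]
0.0 (404, -182, 200) [ 0.02  0.   -1.07  1.55]
0.0 (570, 185, 200) [ 0.64  0.   -1.12  0.93]
0.0 (600, 89, 150) [ 0.47  0.   -1.02  1.1 ]
0.5 (404, -182, 200) [ 0.02  0.   -1.07  2.05]
0.5 (570, 185, 200) [ 0.64  0.   -1.12  1.43]
0.5 (600, 89, 150) [ 0.47  0.   -1.02  1.6 ]
1.0 (404, -182, 200) [ 0.02  0.   -1.07  2.55]
1.0 (570, 185, 200) [ 0.64  0.   -1.12  1.93]
1.0 (600, 89, 150) [ 0.47  0.   -1.02  2.1 ]
1.5 (404, -182, 200) None
1.5 (570, 185, 200) [ 0.64  0.   -1.12  2.43]
1.5 (600, 89, 150) [ 0.47  0.   -1.02  2.6 ]
2.0 (404, -182, 200) [ 0.02  0.   -1.07 -2.74]
2.0 (570, 185, 200) [ 0.64  0.   -1.12  2.93]
2.0 (600, 89, 150) None
```

Results: slicer yaw ≈0.15, lock yaw ≈0.27 (cam chord 0.31 and hexagon edges agree), stand centre ≈(404.5,-185.3), and lock ≈(569.7,185,67). Next: grasp the key along its axis, lift it and take it above the lock, then measure it in the hand.

```bash
cat > rob.py <<'E'
from fit2 import *
D=R.from_euler("x",np.pi)
def tool(yaw,tilt=(0,0)): # key yaw -> tool orientation
    return (R.from_euler("xy",tilt)*R.from_euler("z",yaw-np.pi/2)*D).as_quat()
def st(tag=""):
    s=bot.read_state();print(tag,"t%.2f"%s["t"],"tcp",s["tcp_pos"].round(1),"F",s["contact_force"].round(1),"Mz %.2f"%s["moment"][2],"w %.1f ff %.1f"%(s["width"],s["finger_force"]));return s
def snap(tag):
    o={n:bot.camera(n) for n in C}
    for n in o: cv2.imwrite(f"pics/{tag}_{n}.png",o[n][:,:,::-1])
    return o
def keyfit(o,guess,yaw):
    ms={}
    for n in o:
        q=proj(n,guess)[0].astype(int);b=(q[0]-32,q[1]-32,64,64);ms[n]=(*b[:2],softmask(o[n],"blue",b))
    r=fit(ms,box((20,90,36)),tilt,[(*guess,yaw,0,0),(*guess,yaw+.1,.05,.05)],(4,4,4,.1,.05,.05));return r.x,r.fun
E
python3 - <<'E'
from rob import *
t=(-.085,-.065); K=R.from_euler("xy",t); ax=K.apply([0,0,1]); c=np.array([403.6,-182,97.5])
q=tool(.115,t)
bot.move_gripper(60)
bot.move_ptp(c+ax*70,q); st("above")
bot.line_to(c-19*ax,120); st("at")
bot.move_gripper(0,45); st("grip")
bot.line_to(c-19*ax+[0,0,85],120); st("up")
ctr=np.array([569.7,185,68.])
bot.move_ptp(ctr+[0,0,20+69],tool(.27)); st("over")
bot.pause(.3); o=snap("over"); s=st()
p,e=keyfit(o,s["tcp_pos"]+[0,0,19],.27); print(p.round(3),e)
E
```

```text
above t3.83 tcp [ 399.5 -175.7  167.2] F [ 0.2  0.4 -0.3] Mz 0.01 w 60.1 ff 0.0
at t4.72 tcp [ 405.2 -183.5   79. ] F [-0.4  0.2  0.2] Mz 0.00 w 59.7 ff 0.0
grip t5.46 tcp [ 404.  -183.8   78.5] F [-3.2  1.2  4.3] Mz 0.01 w 19.3 ff 45.0
up t6.32 tcp [ 404.3 -183.5  162.8] F [-0.5 -0.7 -2.3] Mz -0.08 w 20.0 ff 45.0
over t7.81 tcp [569.4 183.8 157.1] F [ 0.5  0.3 -1.7] Mz -0.03 w 19.8 ff 45.0
 t8.21 tcp [569.7 184.6 157.2] F [ 0.3 -0.3 -4. ] Mz 0.00 w 19.9 ff 45.0
[ 5.74561e+02  1.80292e+02  1.72165e+02  1.09000e-01 -1.39000e-01
 -2.94000e-01] 463.6677532188231
```

```bash
python3 - <<'E'
import cv2,numpy as np
s=cv2.imread("pics/over_side.png");t=cv2.imread("pics/over_top.png")
cv2.imwrite("pics/over.png",np.hstack([cv2.resize(s[140:280,270:370],(400,560),interpolation=cv2.INTER_CUBIC),cv2.resize(t[180:320,220:320],(400,560),interpolation=cv2.INTER_CUBIC)]))
E
```

```text
(no output)
```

View pics/over.png

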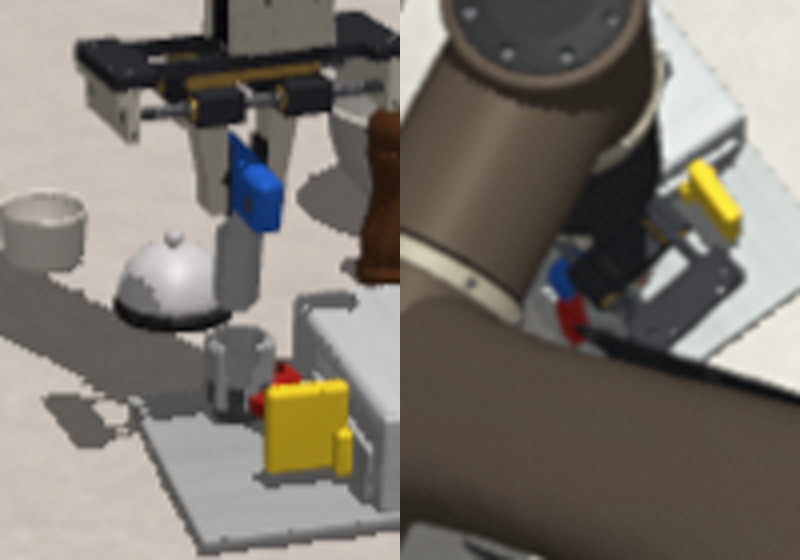

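```bash
python3 - <<'E'
from fit2 import *
tcp=np.array([569.7,184.6,157.2]);g=tcp+[0,0,19]
o=cv2.imread("pics/over_side.png");k=8;x0,y0,w,h=312,165,50,70
P=[]
for rx,ry,dy in((0,0,0),(-.05,0,0),(.05,0,0)):
    i=cv2.resize(o[y0:y0+h,x0:x0+w],None,fx=k,fy=k,interpolation=cv2.INTER_CUBIC)
    K=(R.from_euler("xy",(rx,ry))*R.from_euler("z",.27)).as_matrix()
    def ln(pts,c):
        q=(proj("side",np.array(pts,float)@K.T+g)-[x0,y0]+.5)*k
        cv2.polylines(i,[cv2.convexHull(q.astype(np.int32))],True,c,1)
    ln(box((20,90,36)),(0,255,0)); ln([( -10,-45,z) for z in(-18,18)]+[(10,-45,z) for z in(18,-18)],(0,255,255))
    th=np.arange(6)*np.pi/3+np.pi/6
    ln([(r/np.cos(np.pi/6)*np.cos(t),r/np.cos(np.pi/6)*np.sin(t),z-88) for r,z in((10,0),(13,6),(13,54)) for t in th],(0,0,255))
    t=np.linspace(0,6.3,40); q=(proj("side",np.c_[569.7+20*np.cos(t),185+20*np.sin(t),68+0*t])-[x0,y0]+.5)*k
    cv2.polylines(i,[q.astype(np.int32)],True,(255,0,255),1)
    P.append(i[:,60:326])
cv2.imwrite("pics/ov2.png",np.hstack(P)); print(np.hstack(P).shape)
E
```

```text
(560, 798, 3)
```

View pics/ov2.png

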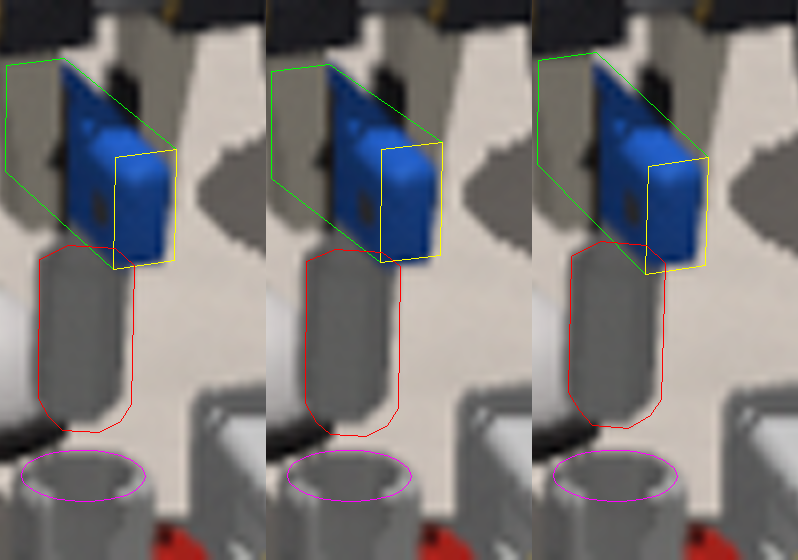

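The side overlay shows the key upright in the hand within about 0.02 rad, with its tip about 1.3 mm left of the hub centre. Now a force-guided descent.

```bash
cat > ins.py <<'E'
from rob import *
def force(n=4):
    f=[]
    for _ in range(n): bot.pause(.02);s=bot.read_state();f.append(np.r_[s["contact_force"],s["moment"]])
    return np.mean(f,0),s
def descend(x,y,z0,z1,q,step=3,stop=14,k=.08,v=40,maxn=30):
    bot.line_to((x,y,z0),100,q);bot.pause(.1);b,s=force();z=z0
    for _ in range(maxn):
        z=max(z-step,z1);bot.line_to((x,y,z),v);f,s=force();f=f-b
        print("cmd",round(x,1),round(y,1),round(z,1),"z %.1f"%s["tcp_pos"][2],"F",f[:3].round(1),"M",f[3:].round(2))
        if f[2]>stop or z<=z1: break
        x+=np.clip(k*f[0],-1,1);y+=np.clip(k*f[1],-1,1)
    return x,y,z,f,b
E
python3 - <<'E'
from ins import *
q=tool(.27)
print(descend(571,184.3,142,108,q))
st()
E
```

```text
cmd 571 184.3 139 z 139.0 F [ 0.2 -0.4 -0.1] M [-0.02 -0.01  0.02]
cmd 571.0 184.3 136 z 135.9 F [0.3 0.1 0.5] M [-0.   -0.01  0.02]
cmd 571.0 184.3 133 z 132.9 F [ 0.3 -0.1  0.4] M [-0.    0.01  0.03]
cmd 571.1 184.3 130 z 129.9 F [ 0.3 -0.2  0.1] M [-0.01 -0.02  0.01]
cmd 571.1 184.2 127 z 127.0 F [ 1.4 -1.7  0.4] M [-0.63 -0.73 -0.  ]
cmd 571.2 184.1 124 z 124.0 F [ 2.7 -4.6  1.4] M [-1.83 -1.26  0.02]
cmd 571.4 183.7 121 z 120.6 F [ 2.6 -4.  -1. ] M [-1.78 -1.37  0.02]
cmd 571.6 183.4 118 z 117.5 F [ 2.4 -3.1 -1.8] M [-1.38 -1.13  0.03]
cmd 571.8 183.2 115 z 114.7 F [ 1.1 -2.1 -1.2] M [-0.8  -0.48  0.02]
cmd 571.9 183.0 112 z 111.8 F [-0.2 -1.  -0.7] M [-0.35 -0.01  0.01]
cmd 571.9 182.9 109 z 109.0 F [ 0.5 -0.7  0.2] M [-0.28 -0.18  0.01]
cmd 571.9 182.9 108 z 108.7 F [-1.5 -0.7  8.5] M [-0.25  0.89 -0.  ]
(np.float64(571.9217199036008), np.float64(182.86467047423736), 108, array([-1.51868879e+00, -7.26833545e-01,  8.46777707e+00, -2.54715451e-01,
        8.88754209e-01, -7.57739563e-04]), array([ 0.00875684,  0.07772558, -2.88002004,  0.08244641, -0.01758772,
       -0.01322454]))
 t12.47 tcp [572.2 183.  108.7] F [-2.  -0.7  5.8] Mz -0.04 w 19.7 ff 45.0
```

The key is home: tip bottomed at TCP z 108.7, as expected. Turning anticlockwise with light down force.

```bash
python3 - <<'E'
from ins import *
x,y,z=571.9,182.9,107.6; yaw=.27
b=np.array([0,0,-2.9,0.08,-.02,-.01])
for i in range(24):
    yaw+=.1 if yaw<1.4 else .05
    bot.line_to((x,y,z),60,tool(yaw)) ; f,s=force(3);f=f-b
    print("yaw %.2f"%yaw,round(x,1),round(y,1),"tz %.1f"%s["tcp_pos"][2],"F",f[:3].round(1),"Mz %.2f"%f[5],"yawact %.3f"%(R.from_quat(s["eef_rot"])*D.inv()).as_euler("zyx")[0], "t%.2f"%s["t"])
    if abs(f[5])>.8 or np.linalg.norm(f[:2])>25: break
    x+=np.clip(.05*f[0],-.5,.5);y+=np.clip(.05*f[1],-.5,.5);z+=np.clip(.05*(f[2]-10),-.3,.3)
snap("turned"); st()
E
```

```text
yaw 0.37 571.9 182.9 tz 108.7 F [-2.2 -0.9 10.8] Mz 0.00 yawact -1.200 t12.78
yaw 0.47 571.8 182.9 tz 108.6 F [-1.7 -1.   9.8] Mz 0.04 yawact -1.100 t13.07
yaw 0.57 571.7 182.8 tz 108.7 F [-1.1 -0.6  8.8] Mz 0.00 yawact -1.000 t13.38
yaw 0.67 571.7 182.8 tz 108.7 F [-0.4 -1.1  8.1] Mz 0.02 yawact -0.900 t13.68
yaw 0.77 571.6 182.7 tz 108.7 F [0.5 0.5 8.2] Mz 0.04 yawact -0.800 t13.97
yaw 0.87 571.7 182.8 tz 108.7 F [0.3 0.7 7.9] Mz 0.01 yawact -0.700 t14.28
yaw 0.97 571.7 182.8 tz 108.7 F [1.  1.5 8. ] Mz 0.01 yawact -0.600 t14.57
yaw 1.07 571.7 182.9 tz 108.7 F [1.2 2.2 8.6] Mz 0.01 yawact -0.500 t14.88
yaw 1.17 571.8 183.0 tz 108.7 F [0.6 2.3 8.3] Mz -0.00 yawact -0.400 t15.18
yaw 1.27 571.8 183.1 tz 108.7 F [0.1 2.8 8.9] Mz 0.02 yawact -0.300 t15.47
yaw 1.37 571.8 183.2 tz 108.7 F [0.3 3.8 8.5] Mz 0.02 yawact -0.200 t15.78
yaw 1.47 571.8 183.4 tz 108.7 F [-0.   4.6  9.2] Mz -0.01 yawact -0.100 t16.07
yaw 1.52 571.8 183.6 tz 108.7 F [-0.2  3.7 10.6] Mz -0.05 yawact -0.050 t16.38
yaw 1.57 571.8 183.8 tz 108.7 F [0.2 4.  9.3] Mz -0.04 yawact 0.000 t16.68
yaw 1.62 571.8 184.0 tz 108.7 F [-0.1  4.2  9.6] Mz -0.16 yawact 0.050 t16.98
yaw 1.67 571.8 184.2 tz 108.7 F [-0.4  4.4 10.3] Mz -0.35 yawact 0.099 t17.27
yaw 1.72 571.8 184.5 tz 108.7 F [-0.8  4.2 10.3] Mz -0.71 yawact 0.149 t17.57
yaw 1.77 571.8 184.7 tz 108.7 F [-0.4  2.5 10.6] Mz -1.03 yawact 0.198 t17.88
 t17.98 tcp [573.8 186.4 108.7] F [-0.5  2.5  7.2] Mz -1.01 w 20.0 ff 45.7
```

```bash
python3 - <<'E'
import cv2,numpy as np
for f in("side0","over_side","turned_side"):
    i=cv2.imread(f"pics/{f}.png").astype(int)[215:262,300:370]
    m=(i[...,2]>110)&(i[...,1]<60)&(i[...,0]<60);y,x=np.nonzero(m)
    print(f,m.sum(),(x.min()+300,x.max()+300,y.min()+215,y.max()+215) if m.any() else "")
    m2=(i[...,2]-i[...,1]>40)&(i[...,1]<70)
    y,x=np.nonzero(m2);print(m2.sum(),x.min()+300,x.max()+300)
E
```

```text
side0 29 (np.int64(333), np.int64(344), np.int64(231), np.int64(240))
44 332 345
over_side 26 (np.int64(333), np.int64(344), np.int64(231), np.int64(240))
45 332 345
turned_side 8 (np.int64(342), np.int64(344), np.int64(233), np.int64(235))
77 314 345
```

The red cam has swung round to the left (red now at column 314), so the lock is at its stop. Next: ease off, lift out and return the key to its stand.

```bash
python3 - <<'E'
from ins import *
bot.line_to((571.9,184,108.3),60,tool(1.47)); f,s=force();print(f.round(2))
bot.line_to((571.9,184,150),60); st("out")
bot.line_to((571.9,184,185),150)
bot.move_ptp((406,-186,150),tool(.115)); bot.pause(.2); st("above")
x,y,z,f,b=descend(406,-186,130,77.5,tool(.115),step=4,stop=9,k=.15,v=60)
st(); snap("stand")
E
```

```text
[ 4.23  4.31 -2.31  1.79 -2.07 -0.18]
out t19.33 tcp [571.5 183.7 149.8] F [-0.4  0.1 -2. ] Mz -0.03 w 19.8 ff 45.0
above t21.43 tcp [ 406.6 -185.5  150. ] F [-0.4  0.8 -3. ] Mz 0.01 w 19.6 ff 45.0
cmd 406 -186 126 z 126.0 F [-0.  -0.4  0.5] M [-0.    0.01  0.02]
cmd 406.0 -186.1 122 z 121.9 F [ 0.6 -0.5  0.3] M [-0.   -0.01  0.01]
cmd 406.1 -186.1 118 z 117.9 F [ 0.4 -0.6  0.2] M [-0.01 -0.01  0.02]
cmd 406.1 -186.2 114 z 113.9 F [ 0.2 -0.3 -0.2] M [-0.01 -0.03  0.02]
cmd 406.2 -186.3 110 z 109.9 F [ 0.1 -0.1  0.8] M [-0.01  0.    0.05]
cmd 406.2 -186.3 106 z 105.6 F [-1.2  0.6  0. ] M [0.33 0.52 0.05]
cmd 406.0 -186.2 102 z 101.6 F [-2.1  0.4 -0.5] M [0.41 0.78 0.03]
cmd 405.7 -186.1 98 z 97.7 F [-1.8  0.8 -1.1] M [0.42 0.94 0.  ]
cmd 405.4 -186.0 94 z 93.8 F [-1.9  0.7 -1.2] M [0.42 0.85 0.02]
cmd 405.2 -185.9 90 z 89.9 F [-1.4 -0.  -0.7] M [0.37 0.75 0.04]
cmd 404.9 -185.9 86 z 85.9 F [-1.2  0.1 -0.7] M [0.29 0.58 0.01]
cmd 404.8 -185.9 82 z 82.0 F [-1.   0.5 -0.5] M [ 0.22  0.43 -0.03]
cmd 404.6 -185.8 78 z 78.8 F [-3.9  2.6 12.3] M [1.15 1.69 0.  ]
 t26.06 tcp [ 405.3 -185.9   78.8] F [-3.8  3.9  9.5] Mz 0.00 w 19.7 ff 45.0
```

```bash
python3 - <<'E'
from ins import *
bot.move_gripper(50); st("rel")
s=bot.read_state();p=s["tcp_pos"]
bot.line_to((p[0],p[1],165),150); bot.pause(.1); snap("released")
q=tool(.15+np.pi/2); d=R.from_euler("z",.15).apply([-1,0,0])
c=np.array([602,88.5,0])+5*d
bot.move_ptp(c+[0,0,150],q); bot.move_gripper(46)
bot.line_to(c+[0,0,52],120); st("at fin")
bot.move_gripper(0,30); s=st("grip"); snap("fin")
E
python3 - <<'E'
import cv2,numpy as np
s=cv2.imread("pics/released_side.png");t=cv2.imread("pics/fin_side.png")
cv2.imwrite("pics/chk.png",np.hstack([cv2.resize(s[255:355,220:300],(400,500),interpolation=cv2.INTER_CUBIC),cv2.resize(t[180:290,300:388],(400,500),interpolation=cv2.INTER_CUBIC)]))
E
```

```text
rel t26.89 tcp [ 404.6 -185.8   78. ] F [-0.6  1.  -0.1] Mz 0.01 w 50.1 ff 0.0
at fin t30.41 tcp [597.6  87.9  52.6] F [ 0.   0.5 -0.1] Mz -0.04 w 46.0 ff 0.0
grip t31.03 tcp [597.   89.   52.2] F [-2.9  6.8  2.2] Mz -0.11 w 13.6 ff 30.0
```

View pics/chk.png

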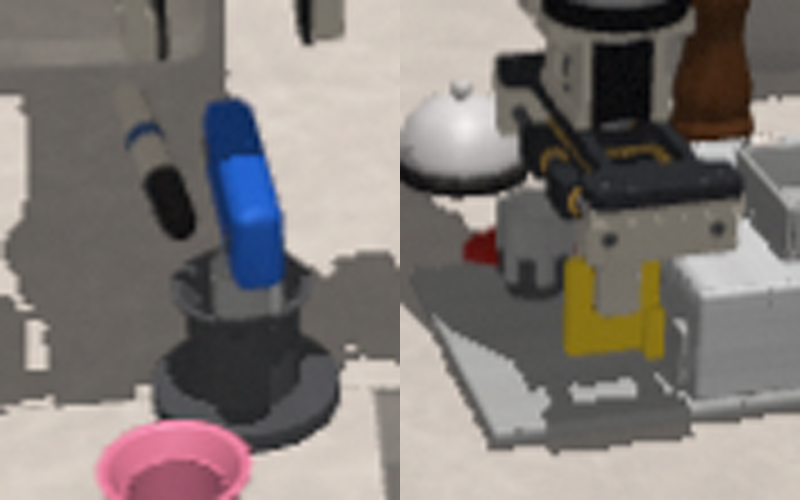

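The key stands upright and right down in the dark stand; the fingers hold the fin (width 13.6), and the red cam is turned clear. Drawing the cassette.

```bash
python3 - <<'E'
from ins import *
d=R.from_euler("z",.15).apply([-1,0,0]);n=np.array([-d[1],d[0],0])
s=bot.read_state();p0=s["tcp_pos"].copy();off=0;dist=0
for i in range(30):
    dist+=8 if dist<88 else 2
    bot.line_to(p0+d*dist+n*off,60);f,s=force(2)
    fl=f[:3]@n;fp=-(f[:3]@d)
    print(dist,"adv %.1f"%((s["tcp_pos"]-p0)@d),"pull %.1f lat %.1f fz %.1f"%(fp,fl,f[2]),"off %.1f w %.1f"%(off,s["width"]))
    if fp>22 or dist>112: break
    off+=np.clip(.05*fl,-.6,.6)
st()
E
```

```text
8 adv 8.5 pull -1.6 lat -1.2 fz 0.6 off 0.0 w 13.9
16 adv 16.4 pull -2.9 lat -1.4 fz 1.0 off -0.1 w 13.8
24 adv 24.5 pull -2.0 lat -2.8 fz 1.4 off -0.1 w 13.9
32 adv 32.5 pull -2.2 lat -1.8 fz 1.3 off -0.3 w 13.7
40 adv 40.6 pull -2.9 lat -0.9 fz 0.9 off -0.4 w 14.2
48 adv 48.6 pull -2.0 lat 0.2 fz 1.5 off -0.4 w 14.2
56 adv 56.5 pull -1.1 lat -0.8 fz 1.0 off -0.4 w 14.1
64 adv 64.4 pull -1.9 lat -0.3 fz 0.9 off -0.4 w 13.6
72 adv 72.4 pull -2.1 lat -0.0 fz 1.4 off -0.5 w 13.8
80 adv 80.4 pull -2.6 lat -0.0 fz 0.5 off -0.5 w 13.7
88 adv 88.4 pull -2.4 lat -0.4 fz -0.0 off -0.5 w 13.9
90 adv 89.8 pull 1.0 lat 0.3 fz -1.6 off -0.5 w 13.9
92 adv 91.9 pull 1.4 lat 0.5 fz -3.1 off -0.5 w 13.9
94 adv 94.1 pull 0.7 lat -0.7 fz -3.0 off -0.4 w 13.5
96 adv 96.2 pull 0.4 lat -1.4 fz -3.0 off -0.5 w 13.7
98 adv 98.3 pull 0.7 lat -1.3 fz -2.5 off -0.5 w 13.9
100 adv 100.1 pull 1.5 lat 0.5 fz -3.4 off -0.6 w 13.6
102 adv 100.1 pull 10.3 lat 4.3 fz -12.0 off -0.6 w 13.7
104 adv 100.2 pull 18.1 lat 6.8 fz -20.3 off -0.4 w 13.9
106 adv 100.5 pull 24.6 lat 8.0 fz -25.6 off -0.0 w 14.0
 t37.17 tcp [497.5  74.7  52.5] F [ 26.1  -3.9 -25.3] Mz -0.16 w 14.0 ff 30.0
```

The cassette hit its stop at 100 mm. Let go, back off upward and check.

```bash
python3 - <<'E'
from ins import *
d=R.from_euler("z",.15).apply([-1,0,0]);s=bot.read_state();p=s["tcp_pos"]
bot.line_to(p+d*.5,20); st("eased")
bot.move_gripper(46); st("open"); p=bot.read_state()["tcp_pos"]
bot.line_to((p[0],p[1],190),120); bot.pause(.2); st()
bot.move_ptp((420,300,230),tool(.15+np.pi/2)); bot.pause(.3)
o=snap("end"); st()
s_,t_=o["side"],o["top"]
cv2.imwrite("pics/endc.png",np.hstack([cv2.resize(s_[160:360,210:430],(400,364)),cv2.resize(t_[160:360,170:480],(400,258+106))])[:,:,::-1])
E
```

```text
eased t37.57 tcp [497.6  74.6  52.5] F [ 7.5 -3.2 -9.4] Mz -0.12 w 13.6 ff 30.0
open t38.33 tcp [497.   74.6  52.5] F [-0.3  0.4 -0.4] Mz -0.02 w 45.9 ff 0.0
 t39.82 tcp [496.8  74.5 189.4] F [0.1 0.5 0.9] Mz -0.04 w 46.0 ff 0.0
 t41.17 tcp [420.3 299.5 230. ] F [0.5 0.  0.3] Mz 0.00 w 45.9 ff 0.0
```

View pics/endc.png

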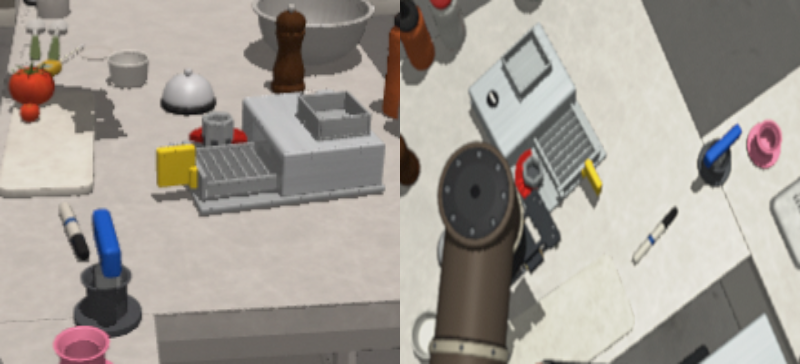

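The cassette is fully drawn, the key is in its stand, and the bell and ramekin are untouched. Handing in.

```bash
python3 -c "
from plant import bot
print(bot.close_job())"
```

```text
the job is handed in; nothing more can be done
None
```

The job is handed in at about 41 s of the 61 s allowed: lock turned anticlockwise to its stop with the key fully home, key back upright and right down in the dark stand, cassette drawn 100 mm to its stop and released, bell and ramekin untouched; no verdict was returned.

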